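# Ready the label station

## Task

Get the label station ready: put the stapler that was left on the feeder's bed into the empty wide bay of the desk tray, standing on its base; turn the printer's lever until it points the same way as the index pointer on its dial; and swing the feeder's keeper bar down until it rests fully in its catch. Leave the other things on the desk standing where they are.

Things in the scene. Friction and masses are not known exactly. Their poses are not given: they have to be found in the camera images.
- printer: fixed white label printer, 200 (x) x 240 (y) x 100 mm high; origin under its centre, front faces its -x. Its flat deck at z = 100 mm carries the lever and dial; a label roll stands on the deck at about (66, 86) mm.
- lever_pivot (a point): upright pivot axis of lever and index pointer, at deck height (50 mm to the printer's +x from its centre, z = 100 mm)
- lever_grip (a point): point on the axis of the lever's upright black knob (26 mm dia, from 118 to 175 mm above the table), 110 mm from the pivot and 155 mm above the table. Its x axis points from the pivot out along the lever. The lever arm is a steel bar 16 mm wide, top 128 mm above the table.
- lever (a joint): lever angle in rad, 0 to 2.2, counter-clockwise from above; the lever's direction is the printer's yaw + 2.042 + this value (at 1.1 it points to the printer's -x). Stiff: it stays where left, about 1.5 N at the knob.
- index_tip (a point): outer tip of the dark steel index pointer lying flat on the deck, 123 mm from the pivot; its x axis points from the pivot out along the pointer. Only a mark, 4 mm high: the lever passes over it.
- index (a joint): angle of the index pointer in rad, on the same scale as lever
- feeder: fixed grey label feeder: flat bed 200 (x) x 160 (y) mm, top 30 mm above the table; origin under its centre, front faces its -x. Hinge lugs (22 x 40 mm, up to 76 mm) at its rear, x = 87 mm; catch (two steel cheeks 10 x 6 mm, 22 mm apart, up to 54 mm) at x = -75 mm
- keeper_hinge (a point): hinge axis (along the feeder's y) of the keeper bar: 85 mm to the feeder's +x from its centre, 60 mm above the table
- keeper_grip (a point): centre of the black cross grip at the end of the keeper bar (cylinder across the bar, 22 mm dia, 24 mm long along the hinge direction), 195 mm from the hinge. The steel bar is 14 mm wide and 10 mm thick, with a short nose 160 mm from the hinge
- keeper (a joint): keeper bar angle in rad: 0 = down, level along the feeder's -x, nose in the catch; 1.57 = upright; limit 1.8. Stiff: it stays where left, 2 to 3 N at the grip.
- tray: low grey desk tray, fixed, 190 (x) x 130 (y) x 20 mm, walls 4 mm, floor 5 mm thick; origin under its centre. A divider at its y = 28 mm separates a narrow bay with pens (+y) from the empty wide bay
- tray_bay (a point): centre of the floor of the tray's empty wide bay (182 x 87 mm, walls 15 to 16 mm high), axes as the tray
- stapler: black desk stapler, loose, 120 (x) x 34 (y) x 55 mm high, 0.2 kg; origin at the centre of its underside, long axis x; body 30 mm wide from 24 to 48 mm height, the best place to grip
- label_roll: bystander: white upright label roll, 56 mm dia x 50 mm, standing on the printer deck beside the lever; origin at the centre of its underside
- sanitizer: bystander: clear bottle, 60 mm dia x 170 mm; origin at the centre of its underside
- mug: bystander: white mug, 80 mm dia x 90 mm; origin at the centre of its underside
- tape_dispenser: bystander: black tape dispenser, 80 x 60 x 76 mm; origin at the centre of its underside
- swab_box: bystander: carton, 90 x 60 x 46 mm; origin at the centre of its underside
- glue: bystander: white jar, 48 mm dia x 110 mm; origin at the centre of its underside
There are look-alikes about, which are no part of the job. Leave any green look-alike of the stapler alone.

How it is judged:
At the end, for the whole second after the job is handed in: Lever within 0.07 rad (4 degrees) of the index pointer; keeper bar within 0.06 rad of fully down; stapler upright (within 0.12 rad) on the floor of the tray's wide bay, its origin within 50 mm along, 30 mm across and 6 mm in height of the bay's centre; all three at rest (angle between the x axis of lever_grip and the x axis of index_tip, either way round below 0.07 rad and value of joint keeper below 0.06 rad and x of stapler in the frame of tray_bay between -0.05 and 0.05 m and y of stapler in the frame of tray_bay between -0.03 and 0.03 m and z of stapler in the frame of tray_bay between -0.006 and 0.006 m and angle between stapler's own z axis and vertical below 0.12 rad and linear speed of stapler below 0.02 m/s and velocity of joint lever between -0.05 and 0.05 rad/s and velocity of joint keeper between -0.05 and 0.05 rad/s); the robot touches nothing.
It fails at once if a bystander is shifted by more than 30 mm (distance of any of label_roll, sanitizer, mug, tape_dispenser, swab_box, glue from where it was at the start of the episode above 0.03 m).
It fails at once if a bystander is tipped by more than 0.3 rad (angle between any of label_roll, sanitizer, mug, tape_dispenser, swab_box, glue's own z axis and vertical above 0.3 rad).
It also fails if it takes over 72 s, if anything falls off the work surface, if the arm or the gripper's body presses on something with over 40 N, if the wrist force passes 120 N, or if a joint passes its speed limit or range.

## Robot

A 6-joint arm with a two-finger parallel gripper is mounted at the origin on the work surface. World frame = base frame: x ahead of the robot, y to its left, z up, the work surface at z = 0. Lengths are in m, angles in rad, forces in N, time in s.
With the tool pointing down it reaches from about 0.375 to 0.9 m from the base axis. Payload 3.1 kg.
Tool frame: the origin (TCP) lies at the very end of the fingers, on their centre line; the grasp point (between the pads) lies 19 mm behind it; z points along the fingers, y is the line along which they close (so a half turn about z gives the same grasp; the last joint's range is limited). The gripper opens to 85 mm and grips with 20 to 120 N. Pads are 22 mm wide; open, the fingers measure 114 mm over their backs; the gripper's body (76 mm by 85 mm) begins 54 mm behind the grasp point. The pads swing forward as they close: fully open they stand 13 mm farther back than shut.
Start: joints at [-1.407, 0.527, 1.433, -0, 1.181, -0.178], TCP at [0.21, -0.589, 0.231] pointing down, gripper open.
Joint ranges: [-3.08, 3.08], [-0.75, 2.2], [0.22, 2.44], [-1.43, 4.57], [0, 2.65], [-2.85, 2.85]. Speed limits (rad/s): [2.79, 2.79, 3.14, 3.14, 3.14, 3.14].

## Interface

Orientations are given as a unit quaternion [x, y, z, w].
In Python, from station import manip, vision gives the robot as it stands.
- The arm moves only by the tool drive_tool, never from a script. Its argument "deltas" is a list that holds one entry, the list of rows, each a list of 4 numbers: the shift along the tool's x, y, z in mm, then the turn about the tool's z in rad. A call has 1 to 5 rows; each row is the pose to reach, as a shift and turn from the pose commanded when the call began, along the tool's axes at that moment; what a row does not reach only later rows make up. A row lasts 1/12 s, in which the tool goes at most 41.7 mm and 7.16 degrees, less where a joint would pass 70% of its speed; a pose out of reach is approached as far as the arm can. A call with a gripper value outside its range is refused whole. "jaw" is the finger opening in mm, from 0 to 85.4, set as the call begins (left out, the last holds). The fingers move at their own pace and stop on an object; "force" is the grip in N (left out, the last holds). Time passes only in rows, so rows that repeat a pose let the fingers close. It gives the time, the measured TCP pose, the force, the opening and the grip force at its end, in the units of the state.
- manip.sense(): the state, without advancing time (a new reading comes with each control period).
- vision.snapshot(name): name is "scene" or "side" or "wrist"; returns the picture (400x640x3 uint8, red, green, blue); there is no depth.
- vision.camera_model(name): a dict with "camera_matrix" (3x3 intrinsics, pixels), "rvec" (rotation vector, rad) and "tvec" (3), from world to camera coordinates, as OpenCV has them. Camera axes: x right, y down, z forward; pixel columns grow to the right and rows downward; lengths in m; the calibration is good to about 2 mm. The wrist camera is an equidistant fisheye: a pixel r from the principal point sees the ray r / f radians off the axis. A picture is of the moment at which its call begins: read the wrist's pose just before it. camera_model takes no time and is no camera call; for the wrist camera it gives the pose at the moment of the call.
- manip.sign_off(): hands the job in; it is judged then, once.
The state is a dict: "t": time; "q": joint angles; "qd": joint speeds; "tau": joint torques, N m; "tcp_pos": TCP position; "tool_rot": TCP orientation; "force": force on the tool from outside, world axes, zero at the start; "ft_torque": the same for the moment, N m; "finger_gap": opening from 0.0 (shut) to 1.0 (fully open); "gripper_force": force on a finger pad.
Only numpy, scipy, OpenCV 4.12 (cv2) and the standard library are available. Lean on these libraries where they do the work, as an engineer would, in place of code of your own. Each camera call takes 0.05 s, during which the arm holds its last target. There are 200 camera calls.

## Working session

There is one attempt and no reset: what is moved stays moved. The work goes in short steps, Python scripts to look and compute and a tool call to move; the robot and the scene stay as the last step left them, time stands still between calls to the robot, and variables do not carry over. Pictures are saved under pics/ and viewed, at most 10 in all, crops included, and the job is handed in when it is done.

Besides the shell and the picture viewer there is one more tool, called after "Call:" by a JSON object that holds its "api" and its "payload", one argument or row to a line. drive_tool: Moves the arm, as the interface text tells. Its arguments: {"type":"object","properties":{"deltas":{"type":"array"},"jaw":{"type":"number"},"force":{"type":"number"}},"required":["deltas"]}

```bash
mkdir -p pics; python3 - <<'E'
from station import manip, vision
import cv2
for n in ("scene","side"):
    im=vision.snapshot(n); cv2.imwrite(f"pics/{n}0.png",im[:,:,::-1]); 
    m=vision.camera_model(n); print(n,m)
s=manip.sense(); print(s)
E
```

```text
scene {'camera_matrix': array([[386.11155491,   0.        , 322.85828734],
       [  0.        , 386.11155491, 197.90114628],
       [  0.        ,   0.        ,   1.        ]]), 'rvec': array([ 1.8672863 ,  1.67026934, -0.63252272]), 'tvec': array([-0.05839815, -0.30906829,  1.77515431])}
side {'camera_matrix': array([[497.44885897,   0.        , 323.56627678],
       [  0.        , 497.44885897, 201.83860344],
       [  0.        ,   0.        ,   1.        ]]), 'rvec': array([ 2.04912684, -0.59036572,  0.36438024]), 'tvec': array([-0.41886634,  0.25098226,  1.64004818])}
{'t': 0.1, 'q': array([-1.40649976e+00,  5.28382213e-01,  1.43381836e+00,  8.77077530e-06,
        1.18145232e+00, -1.78497647e-01]), 'qd': array([ 0.00110795, -0.003409  , -0.00330428,  0.00080335,  0.00066467,
        0.00049946]), 'tau': array([-4.58398317e-04, -4.43305600e+01, -1.78586179e+01, -1.54499498e-04,
        3.88858927e-03,  2.24438857e-06]), 'tcp_pos': array([ 0.20999315, -0.58794223,  0.23041192]), 'tool_rot': array([ 9.85347201e-01,  1.70557416e-01,  1.13697074e-05, -1.03006544e-03]), 'force': array([-0.75997917,  0.20482744, -0.10415816]), 'ft_torque': array([0.00936322, 0.02786182, 0.00324007]), 'gripper_force': 0.0, 'finger_gap': 0.9988246758484063}
```

View pics/scene0.png

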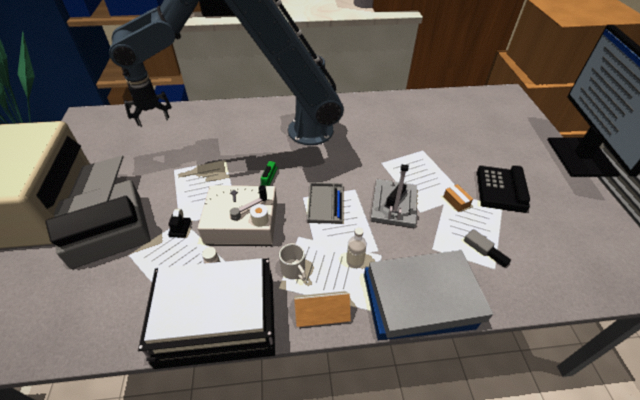

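View pics/side0.png

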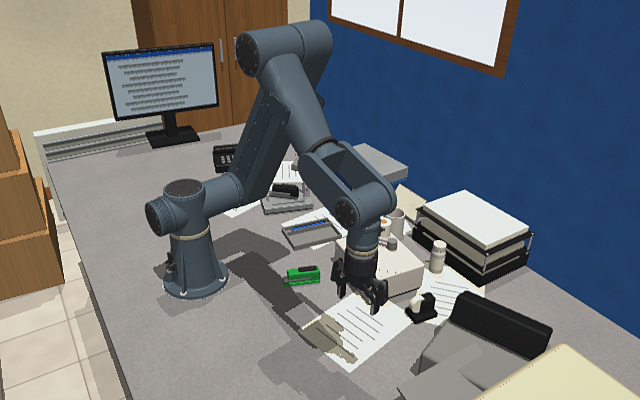

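The scene view shows the printer at about (240,215), tray at (326,203), feeder with stapler at (396,200) and the green look-alike at (268,172). I'll zoom in on these.

```bash
python3 - <<'E'
import cv2,numpy as np
a=cv2.imread("pics/scene0.png"); b=cv2.imread("pics/side0.png")
z=lambda im,x0,y0,w,h,s: cv2.resize(im[y0:y0+h,x0:x0+w],None,fx=s,fy=s,interpolation=cv2.INTER_CUBIC)
top=np.hstack([z(a,195,170,80,60,5),z(a,360,160,80,60,5)])
bot=np.hstack([z(a,290,175,80,60,5),z(b,250,165,100,75,4)])
cv2.imwrite("pics/z1.png",np.vstack([top,bot]))
E
```

```text
(no output)
```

View pics/z1.png

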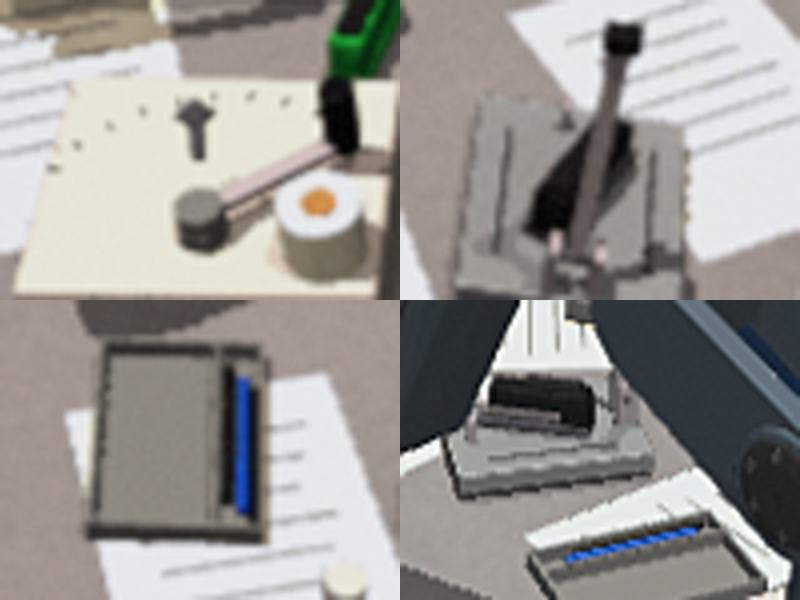

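```bash
cat > h.py <<'E'
import cv2,numpy as np
from station import manip,vision
from scipy.spatial.transform import Rotation as R
def ray(m,uv):
    K=m["camera_matrix"];d=np.linalg.inv(K)@[uv[0],uv[1],1.]
    Rm=cv2.Rodrigues(np.array(m["rvec"],float))[0];t=np.array(m["tvec"],float).ravel()
    return -Rm.T@t, Rm.T@d
def fish(m,uv):
    K=m["camera_matrix"];p=np.array([(uv[0]-K[0,2])/K[0,0],(uv[1]-K[1,2])/K[1,1]])
    r=np.hypot(*p);d=np.r_[np.sin(r)*p/max(r,1e-9),np.cos(r)]
    Rm=cv2.Rodrigues(np.array(m["rvec"],float))[0];t=np.array(m["tvec"],float).ravel()
    return -Rm.T@t, Rm.T@d
def at_z(cd,z):
    c,d=cd;return c+d*(z-c[2])/d[2]
def totool(p,s=None):
    s=s or manip.sense();return R.from_quat(s["tool_rot"]).inv().apply(np.asarray(p)-s["tcp_pos"])*1000
E
python3 - <<'E'
from h import *
m=vision.camera_model("scene"); np.set_printoptions(precision=4,suppress=True)
P={"feedTL":((376,179),.03),"feedTR":((418,185),.03),"feedBL":((371,218),.03),"prTL":((210,185.6),.1),"prBL":((198,229),.1),
"hub":((235.2,208.5),.135),"knobtop":((262.4,186.5),.175),"idxtip":((233.8,189.8),.104),"idxtail":((235,201.6),.104),"roll":((258.6,210.5),.15),
"tTL":((310.6,184),.02),"tTR":((343.6,184.4),.02),"tBL":((307.6,222.6),.02),"tBR":((343.6,223),.02)}
for k,(uv,z) in P.items(): print(k,at_z(ray(m,uv),z))
# hinge between lugs px ~ (395.5,216)
print("lug",at_z(ray(m,(395,213)),.076), "cam",ray(m,(0,0))[0])
for a in (.2,.4,.6,.8,1.,1.2):
    print(a,at_z(ray(m,(404.5,168)),.06+.195*np.sin(a)))
E
```

```text
feedTL [0.3704 0.2262 0.03  ]
feedTR [0.4198 0.3828 0.03  ]
feedBL [0.5646 0.1665 0.03  ]
prTL [ 0.4112 -0.4003  0.1   ]
prBL [ 0.6071 -0.4235  0.1   ]
hub [ 0.5617 -0.3003  0.135 ]
knobtop [ 0.5088 -0.2067  0.175 ]
idxtip [ 0.445  -0.3139  0.104 ]
idxtail [ 0.5023 -0.3077  0.104 ]
roll [ 0.5915 -0.2224  0.15  ]
tTL [ 0.3618 -0.0325  0.02  ]
tTR [0.3772 0.0962 0.02  ]
tBL [ 0.5538 -0.0617  0.02  ]
tBR [0.5691 0.0665 0.02  ]
lug [0.5879 0.242  0.076 ] cam [ 1.4214 -0.1252  1.1019]
0.2 [0.3904 0.3244 0.0987]
0.4 [0.4286 0.3078 0.1359]
0.6 [0.4638 0.2924 0.1701]
0.8 [0.4944 0.2791 0.1999]
1.0 [0.5192 0.2682 0.2241]
1.2 [0.5374 0.2603 0.2417]
```

The scene view gives yaw ≈ −0.30 for the feeder and ≈ −0.12 for the printer. The lever is at ≈ 0.2, the index at ≈ 1.3, and the keeper looks near upright. I'll move the wrist camera over the printer.

Call:
{"api": "drive_tool", "payload": {
  "deltas": [
    [[37,-18,-12],[72,-36,-24],[108,-54,-36],[144,-72,-48],[180,-90,-60]]
  ]
}}

```text
schema error: expected 4 numbers
```

Call:
{"api": "drive_tool", "payload": {
  "deltas": [
    [[35,-20,-4],[70,-40,-8],[105,-60,-10],[130,-78,-12],[130,-78,-12]]
  ]
}}

```text
schema error: expected 4 numbers
```

Call:
{"api": "drive_tool", "payload": {
  "deltas": [
    [[37,-18,-12,0],[72,-36,-24,0],[108,-54,-36,0],[144,-72,-48,0],[180,-90,-60,0]]
  ]
}}

```text
t: 0.52
tcp_pos: [0.349, -0.4427, 0.2908]
tool_rot: [0.985, 0.17, -0.0, -0.001]
force: [0.7, -0.6, -0.2]
finger_gap: 1.002
gripper_force: 0.0
```

Call:
{"api": "drive_tool", "payload": {
  "deltas": [
    [[35,-20,-4,0],[70,-40,-8,0],[105,-60,-10,0],[130,-78,-12,0],[130,-78,-12,0]]
  ]
}}

```text
t: 0.93
tcp_pos: [0.447, -0.322, 0.303]
tool_rot: [0.985, 0.174, 0.001, -0.001]
force: [-1.1, -0.8, -0.2]
finger_gap: 0.995
gripper_force: 0.0
```

```bash
python3 - <<'E'
from h import *
import pickle
m=vision.camera_model("wrist"); a=vision.snapshot("wrist")[:,:,::-1]; b=vision.snapshot("side")[:,:,::-1]
pickle.dump(m,open("w1.pkl","wb")); print(m); s=manip.sense();print(s["tcp_pos"],s["tool_rot"],s["t"])
cv2.imwrite("pics/w1.png",a);cv2.imwrite("pics/s1.png",b)
c=cv2.resize(b[150:220,230:350],None,fx=3,fy=3)
d=np.zeros((400+210,640,3),np.uint8);d[:400]=a;d[400:,:360]=c;cv2.imwrite("pics/z2.png",d[:600])
E
```

```text
{'camera_matrix': array([[309.70691629,   0.        , 318.09306136],
       [  0.        , 309.70691629, 198.31947499],
       [  0.        ,   0.        ,   1.        ]]), 'rvec': array([-2.37840243,  1.6659101 ,  0.23908564]), 'tvec': array([-0.45489285,  0.24224889,  0.53410521])}
[ 0.44490863 -0.32615449  0.30263681] [ 9.85083259e-01  1.72078012e-01 -3.59625912e-04 -3.90102692e-05] 1.0333
```

View pics/z2.png

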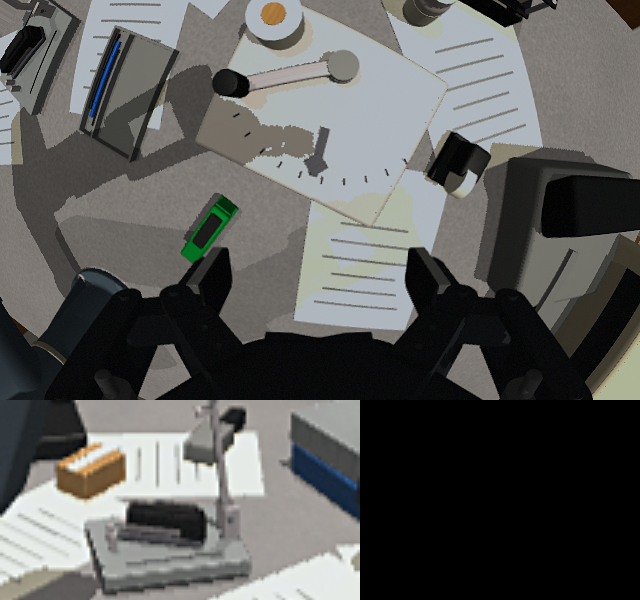

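The wrist view shows the knob at (235,80), hub (344,66), and the index arrow running from (323,128) to its tip at (316,175). Printer deck corners are at (197,143), (375,224) and (447,85). The side view shows the keeper upright, with the stapler standing on the bed.

```bash
python3 - <<'E'
from h import *
import pickle
m=pickle.load(open("w1.pkl","rb")); np.set_printoptions(precision=4,suppress=True)
P={"cL":((197,143),.1),"cB":((375,224),.1),"cR":((447,85),.1),"hub.128":((344,66),.128),"hub.14":((344,66),.14),"knob":((233,82),.165),"barA":((330,69),.128),"barB":((250,88),.128),"itip":((315,174),.104),"itail":((323,128),.104),
"tray":((132,159),.02),"tray2":((81,127),.02),"tray3":((178,53),.02)}
for k,(uv,z) in P.items(): print(k,at_z(fish(m,uv),z))
E
python3 - <<'E'
import cv2,numpy as np
a=cv2.imread("pics/w1.png")
cv2.imwrite("pics/z3.png",cv2.resize(a[10:210,180:446],None,fx=3,fy=3,interpolation=cv2.INTER_CUBIC))
E
```

```text
cL [ 0.4347 -0.1754  0.1   ]
cB [ 0.413  -0.4071  0.1   ]
cR [ 0.5989 -0.4253  0.1   ]
hub.128 [ 0.5664 -0.3064  0.128 ]
hub.14 [ 0.5644 -0.3061  0.14  ]
knob [ 0.5145 -0.2154  0.165 ]
barA [ 0.5584 -0.2943  0.128 ]
barB [ 0.5138 -0.2239  0.128 ]
itip [ 0.4464 -0.3185  0.104 ]
itail [ 0.4979 -0.3092  0.104 ]
tray [ 0.3583 -0.0419  0.02  ]
tray2 [0.3788 0.0814 0.02  ]
tray3 [ 0.5342 -0.0748  0.02  ]
```

View pics/z3.png

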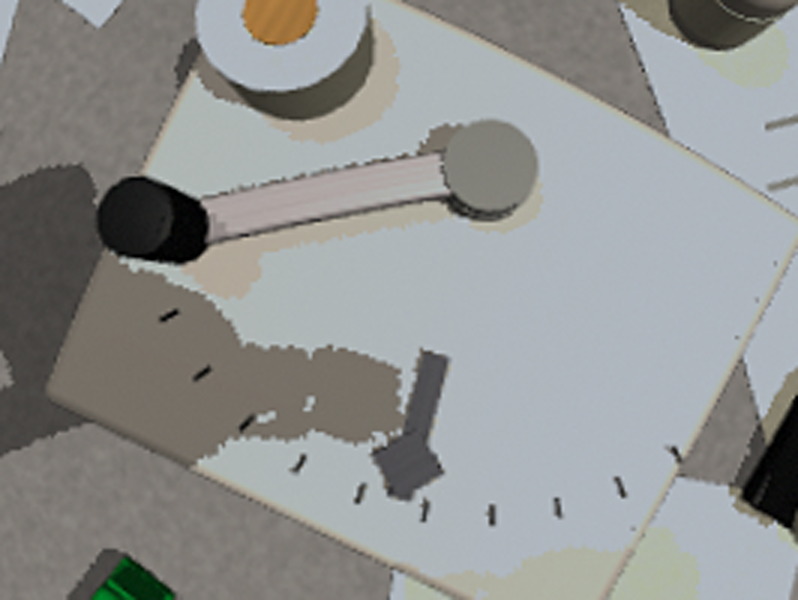

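```bash
python3 - <<'E'
from h import *
import pickle
m=pickle.load(open("w1.pkl","rb")); np.set_printoptions(precision=4,suppress=True)
f=lambda u,v,z: at_z(fish(m,(180+u/3,10+v/3)),z)[:2]
tip=f(404,500,.104);tail=f(433,352,.104);d=(tip-tail)/np.linalg.norm(tip-tail)
piv=tip-.123*d;print("idx",tip,tail,np.arctan2(*d[::-1]),"piv",piv)
for z in(.13,.14): print("hub",f(491,165,z))
k=f(133,217,.175);print("knob",k)
# bar centre line at z .128
A=f(443,178,.128);B=f(210,219,.128);e=B-A;print("bar",np.arctan2(e[1],e[0]),A,B)
ticks=[(170,315),(203,373),(247,423),(299,463),(361,493),(425,510),(492,514),(558,507),(621,486),(675,454)]
T=np.array([f(u,v,.1) for u,v in ticks])
X=np.c_[2*T,np.ones(len(T))];c=np.linalg.lstsq(X,(T**2).sum(1),rcond=None)[0];print("tickcentre",c[:2],np.sqrt(c[2]+c[:2]@c[:2]))
c=c[:2]
for n,p in(("tip",tip),("tail",tail),("knob",k)): v=p-c;print(n,np.arctan2(v[1],v[0]),np.hypot(*v))
a=tip-c;a/=np.hypot(*a);tgt=c+.11*a;print("target knob",tgt)
s=manip.sense();print("tool",totool([*k,.142],s),totool([*tgt,.142],s))
E
```

```text
idx [ 0.4434 -0.3192] [ 0.4991 -0.3103] -2.9836200315103607 piv [ 0.5649 -0.2998]
hub [ 0.5669 -0.3057]
hub [ 0.5652 -0.3055]
knob [ 0.512  -0.2107]
bar 2.0732268859971907 [ 0.5573 -0.2922] [ 0.5187 -0.2221]
tickcentre [ 0.5666 -0.3055] 0.12708460583360542
tip -3.031247226100421 0.12396136368233969
tail -3.0708916285840693 0.06771044215788602
knob 2.0938834804793824 0.1094399996721341
target knob [ 0.4573 -0.3176]
tool [102.3214 -85.8409 160.583 ] [ 14.6509  -3.7844 160.6274]
```

Call:
{"api": "drive_tool", "payload": {
  "deltas": [
    [[28,-23,25,0],[56,-46,50,0],[84,-69,70,0],[102,-86,85,0],[102,-86,95,0]]
  ],
  "jaw": 55
}}

```text
t: 1.45
tcp_pos: [0.5114, -0.2085, 0.2053]
tool_rot: [0.985, 0.172, -0.001, -0.002]
force: [-0.6, -0.7, -0.8]
finger_gap: 0.645
gripper_force: 0.0
```

Call:
{"api": "drive_tool", "payload": {
  "deltas": [
    [[0,0,25,0],[0,0,50,0],[0,0,66,0],[0,0,66,0],[0,0,66,0]]
  ]
}}

```text
t: 1.87
tcp_pos: [0.5107, -0.2134, 0.141]
tool_rot: [0.986, 0.17, -0.001, -0.001]
force: [0.1, 0.1, 0.5]
finger_gap: 0.644
gripper_force: 0.0
```

Call:
{"api": "drive_tool", "payload": {
  "deltas": [
    [[0,0,0,0],[0,0,0,0],[0,0,0,0],[0,0,0,0]]
  ],
  "jaw": 22,
  "force": 20
}}

```text
t: 2.2
tcp_pos: [0.5102, -0.2102, 0.1433]
tool_rot: [0.985, 0.17, -0.001, -0.002]
force: [-2.7, 4.4, 5.2]
finger_gap: 0.3
gripper_force: 20.6
```

```bash
python3 - <<'E'
from h import *
np.set_printoptions(precision=4,suppress=True)
s=manip.sense();c=np.array([.5666,-.3055]);p=s["tcp_pos"];v=p[:2]-c;a0=np.arctan2(v[1],v[0]);print(p,s["force"],s["gripper_force"],s["finger_gap"]*85.4,a0,np.hypot(*v))
for a in np.linspace(a0,2*np.pi-3.031,10): print(round(a,3),totool([*(c+.11*np.array([np.cos(a),np.sin(a)])),p[2]],s))
E
```

```text
[ 0.5102 -0.2102  0.1433] [-2.7288  4.4062  5.2267] 20.573531091213226 25.642139429013977 2.105634495802782 0.11073523802187413
2.106 [ 0.1408  0.7216 -0.0031]
2.233 [-13.4056   4.2722  -0.0018]
2.36 [-26.391    9.515   -0.0081]
2.488 [-38.6052  16.3652  -0.0219]
2.615 [-49.85    24.7116  -0.0428]
2.743 [-59.9433  34.4191  -0.0706]
2.87 [-68.7215  45.3302  -0.1049]
2.997 [-76.0423  57.2681  -0.145 ]
3.125 [-81.787   70.0394  -0.1904]
3.252 [-85.8626  83.4371  -0.2402]
```

Call:
{"api": "drive_tool", "payload": {
  "deltas": [
    [[-13,4,0,0],[-26,9,0,0],[-38,16,0,0],[-50,24,0,0],[-60,34,0,0]]
  ]
}}

```text
t: 2.62
tcp_pos: [0.4606, -0.2584, 0.143]
tool_rot: [0.985, 0.172, -0.005, -0.007]
force: [-13.4, 12.1, 15.1]
finger_gap: 0.299
gripper_force: 23.2
```

Call:
{"api": "drive_tool", "payload": {
  "deltas": [
    [[-9,11,0,0],[-16,23,0,0],[-22,35,0,0],[-26,49,0,0],[-26,49,0,0]]
  ]
}}

```text
t: 3.03
tcp_pos: [0.4507, -0.3187, 0.1418]
tool_rot: [0.985, 0.172, -0.008, -0.004]
force: [-19.1, -2.0, 4.4]
finger_gap: 0.296
gripper_force: 22.4
```

```bash
python3 - <<'E'
from h import *
np.set_printoptions(precision=4,suppress=True)
s=manip.sense();c=np.array([.5666,-.3055]);p=s["tcp_pos"];v=p[:2]-c;print(p,s["force"],s["gripper_force"],np.arctan2(v[1],v[0]),np.hypot(*v),totool([.4573,-.3176,p[2]],s))
E
```

```text
[ 0.4507 -0.3187  0.1418] [-19.105   -1.9803   4.449 ] 22.358790636062622 -3.0285007320751514 0.116674735455962 [ 6.5973  1.2457 -0.1038]
```

Call:
{"api": "drive_tool", "payload": {
  "deltas": [
    [[4,0,0,0],[4,0,0,0],[4,0,0,0]]
  ]
}}

```text
t: 3.28
tcp_pos: [0.4515, -0.316, 0.1417]
tool_rot: [0.985, 0.173, -0.011, -0.005]
force: [-26.5, -2.5, 8.0]
finger_gap: 0.295
gripper_force: 23.4
```

Call:
{"api": "drive_tool", "payload": {
  "deltas": [
    [[0,0,0,0],[0,0,0,0],[0,0,-30,0],[0,0,-65,0],[0,0,-100,0]]
  ],
  "jaw": 60
}}

```text
t: 3.7
tcp_pos: [0.4629, -0.3179, 0.2434]
tool_rot: [0.985, 0.171, 0.0, 0.0]
force: [0.5, -0.5, 0.1]
finger_gap: 0.703
gripper_force: 0.0
```

Call:
{"api": "drive_tool", "payload": {
  "deltas": [
    [[-30,0,-35,0],[-60,0,-65,0],[-60,0,-65,0],[-60,0,-65,0]]
  ],
  "jaw": 85
}}

```text
t: 4.03
tcp_pos: [0.4064, -0.3397, 0.3104]
tool_rot: [0.985, 0.17, 0.002, 0.004]
force: [0.0, -0.2, 0.0]
finger_gap: 0.989
gripper_force: 0.0
```

```bash
python3 - <<'E'
from h import *
import pickle
m=vision.camera_model("wrist"); a=vision.snapshot("wrist")[:,:,::-1]
pickle.dump(m,open("w2.pkl","wb")); print(manip.sense()["tcp_pos"])
cv2.imwrite("pics/w2.png",a);cv2.imwrite("pics/z4.png",cv2.resize(a[0:240,160:460],None,fx=2.5,fy=2.5,interpolation=cv2.INTER_CUBIC))
E
```

```text
[ 0.40635704 -0.33851521  0.30826666]
```

View pics/z4.png

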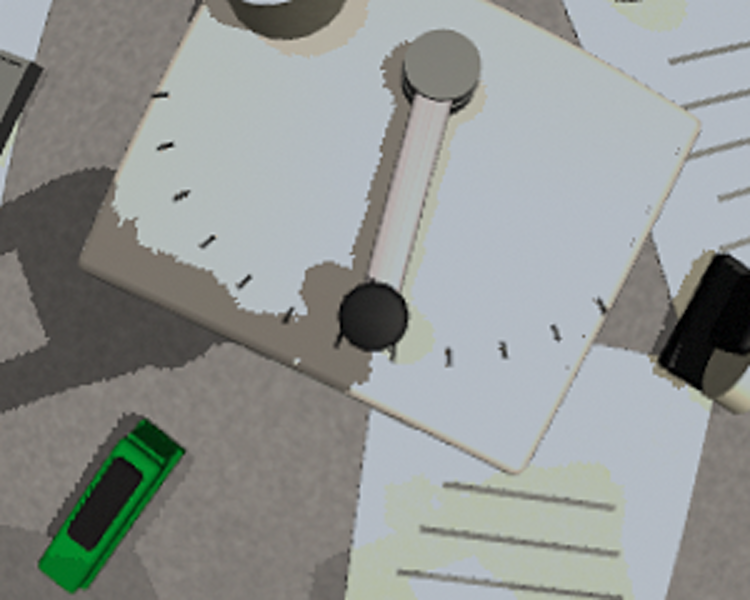

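```bash
python3 - <<'E'
from h import *
import pickle
np.set_printoptions(precision=4,suppress=True)
ang=lambda p,c:np.arctan2(p[1]-c[1],p[0]-c[0])%(2*np.pi)
def go(m,f,ticks,pts):
    T=np.array([f(u,v,.1) for u,v in ticks]);X=np.c_[2*T,np.ones(len(T))];c=np.linalg.lstsq(X,(T**2).sum(1),rcond=None)[0][:2]
    print("c",c,[round(ang(t,c),3) for t in T])
    for n,(u,v,z) in pts.items(): p=f(u,v,z);print(n,ang(p,c),np.hypot(*(p-c)),p)
m=pickle.load(open("w1.pkl","rb"))
go(m,lambda u,v,z:at_z(fish(m,(180+u/3,10+v/3)),z)[:2],[(675,454),(621,486),(558,507),(492,514),(425,510),(361,493),(299,463),(247,423),(203,373),(170,315)],{"tip":(404,500,.104),"tail":(433,352,.104)})
m2=pickle.load(open("w2.pkl","rb"))
go(m2,lambda u,v,z:at_z(fish(m2,(160+u/2.5,v/2.5)),z)[:2],[(602,306),(556,332),(503,350),(448,357),(393,355),(338,341),(288,315),(245,282),(207,241),(181,195),(166,146),(160,95)],{"knob":(373,316,.175),"hub":(441,66,.14),"bar1":(433,100,.128),"bar2":(388,280,.128)})
E
```

```text
c [ 0.5666 -0.3055] [np.float64(4.121), np.float64(3.927), np.float64(3.725), np.float64(3.523), np.float64(3.321), np.float64(3.123), np.float64(2.917), np.float64(2.721), np.float64(2.521), np.float64(2.319)]
tip 3.251938081079164 0.12396136368234235 [ 0.4434 -0.3192]
tail 3.2122936785955165 0.06771044215788868 [ 0.4991 -0.3103]
c [ 0.5659 -0.3058] [np.float64(4.127), np.float64(3.928), np.float64(3.722), np.float64(3.521), np.float64(3.323), np.float64(3.121), np.float64(2.918), np.float64(2.719), np.float64(2.511), np.float64(2.311), np.float64(2.114), np.float64(1.914)]
knob 3.2239435241898393 0.10812507028041828 [ 0.4581 -0.3146]
hub 3.0945011525295447 0.003171858707815868 [ 0.5627 -0.3056]
bar1 3.2322686623305525 0.01529818724121866 [ 0.5507 -0.3071]
bar2 3.2430603944502687 0.0943950547552727 [ 0.472  -0.3153]
```

Lever ≈ 3.235 against index ≈ 3.24, so the lever is done, and the pointer is hidden under the bar. Next, the feeder.

Call:
{"api": "drive_tool", "payload": {
  "deltas": [
    [[13,-37,-4,0],[26,-74,-8,0],[39,-111,-12,0],[52,-148,-16,0],[65,-185,-20,0]]
  ]
}}

```text
t: 4.5
tcp_pos: [0.4047, -0.1391, 0.3253]
tool_rot: [0.985, 0.171, -0.001, -0.002]
force: [0.8, 1.4, 0.6]
finger_gap: 0.998
gripper_force: 0.0
```

Call:
{"api": "drive_tool", "payload": {
  "deltas": [
    [[13,-37,-2,0],[26,-74,-4,0],[39,-111,-6,0],[52,-148,-8,0],[65,-185,-10,0]]
  ]
}}

```text
t: 4.92
tcp_pos: [0.4032, 0.0571, 0.3355]
tool_rot: [0.985, 0.171, -0.001, -0.001]
force: [1.1, -0.5, -0.0]
finger_gap: 0.992
gripper_force: 0.0
```

Call:
{"api": "drive_tool", "payload": {
  "deltas": [
    [[13,-37,0,0],[26,-74,0,0],[30,-90,0,0],[30,-90,0,0],[30,-90,0,0]]
  ]
}}

```text
t: 5.33
tcp_pos: [0.4012, 0.1504, 0.3354]
tool_rot: [0.985, 0.173, -0.001, -0.0]
force: [0.7, -0.6, 0.4]
finger_gap: 0.995
gripper_force: 0.0
```

```bash
python3 - <<'E'
from h import *
import pickle
m=vision.camera_model("wrist"); a=vision.snapshot("wrist")[:,:,::-1]
pickle.dump(m,open("w3.pkl","wb")); print(manip.sense()["tcp_pos"])
cv2.imwrite("pics/w3.png",a);cv2.imwrite("pics/z5.png",cv2.resize(a[0:300,120:520],None,fx=2,fy=2,interpolation=cv2.INTER_CUBIC))
E
```

```text
[0.40145661 0.14943134 0.33564238]
```

View pics/z5.png

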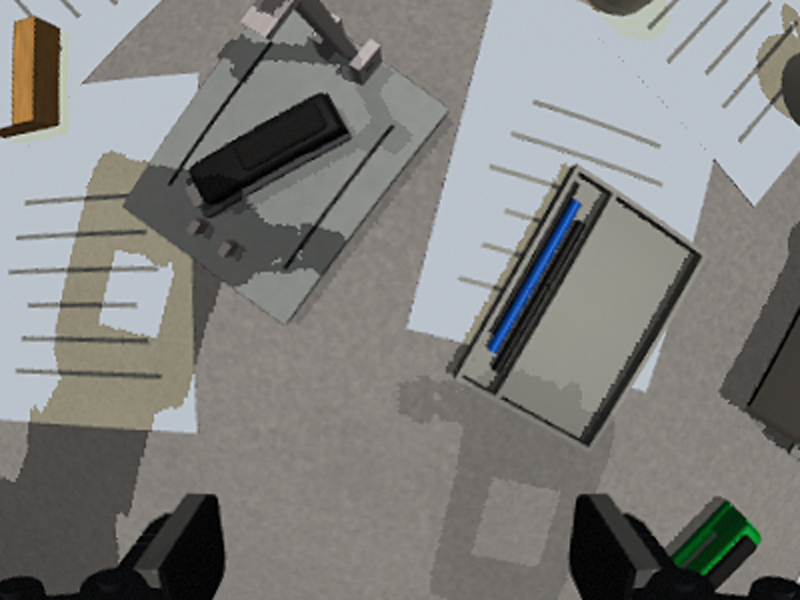

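The feeder corners (zoomed pixels) are at (123,205), (288,322) and (447,110), and the stapler top corners at about (190,178), (325,93), (350,133) and (208,207). The tray corners are at (572,165), (700,255), (588,445) and (455,375). Both are clear.

```bash
python3 - <<'E'
from h import *
import pickle
np.set_printoptions(precision=4,suppress=True)
m=pickle.load(open("w3.pkl","rb"))
f=lambda u,v,z:at_z(fish(m,(120+u/2,v/2)),z)[:2]
L,B,Rr=f(123,205,.03),f(288,322,.03),f(447,110,.03)
print("feeder",L,B,Rr,np.hypot(*(L-B)),np.hypot(*(Rr-B)),"yaw",np.arctan2(*(Rr-B)[::-1]),np.arctan2(*(L-B)[::-1])-np.pi/2,"c",(L+Rr)/2)
c=(L+Rr)/2;y=np.arctan2(*(Rr-B)[::-1]);h=c+.085*np.array([np.cos(y),np.sin(y)]);print("hinge",h)
S=[f(*p,z) for p,z in (((190,178),.083),((325,93),.083),((350,133),.083),((208,207),.083))];S=np.array(S)
print("stapler",S,S.mean(0),np.hypot(*(S[1]-S[0])),np.hypot(*(S[2]-S[1])),"yaw",np.arctan2(*(S[1]-S[0])[::-1]),np.arctan2(*(S[2]-S[3])[::-1]))
T=np.array([f(*p,.02) for p in((572,165),(700,255),(588,445),(455,375))])
print("tray",T,np.hypot(*(T[1]-T[0])),np.hypot(*(T[2]-T[1])),"c",T.mean(0),"yaw",np.arctan2(*(T[0]-T[3])[::-1]),np.arctan2(*(T[1]-T[2])[::-1]))
cat=(f(198,228,.054)+f(230,248,.054))/2;print("catch",cat)
E
```

```text
feeder [0.4168 0.376 ] [0.3716 0.2243] [0.5561 0.1678] 0.15834087795846827 0.19291232744407735 yaw -0.29710550462023455 -0.2897179015719289 c [0.4864 0.2719]
hinge [0.5677 0.247 ]
stapler [[0.4528 0.3107]
 [0.5307 0.2443]
 [0.5109 0.2204]
 [0.4381 0.2926]] [0.4832 0.267 ] 0.1023544696143333 0.03106137220509085 yaw -0.7058869116314719 -0.7815897326353113
tray [[ 0.5549  0.0669]
 [ 0.5342 -0.0582]
 [ 0.3565 -0.0321]
 [ 0.3734  0.0925]] 0.1268667116616207 0.17962888620714804 c [0.4547 0.0173] yaw -0.13981465366425797 -0.14595352288061691
catch [0.4165 0.2904]
```

```bash
python3 - <<'E'
from h import *
import pickle
np.set_printoptions(precision=4,suppress=True)
m=pickle.load(open("w3.pkl","rb"));s=manip.sense()
print(s["q"],"cam in tool",totool(fish(m,(0,0))[0],s))
print(totool([.475,.274,.047],s),totool([.4596,0,.047],s))
# keeper grip direction from the scene/side rays: min distance vs angle
h=np.array([.5695,.247,.06]);x=np.array([np.cos(-.297),np.sin(-.297),0])
c,d=ray(vision.camera_model("scene"),(404.5,168));d/=np.linalg.norm(d)
for a in np.arange(1.1,1.81,.1):
    g=h+.195*(-x*np.cos(a)+np.array([0,0,np.sin(a)]));print(a,g,np.linalg.norm(np.cross(g-c,d))*1000)
E
```

```text
[ 0.0944  0.1266  1.7453 -0.0003  1.2721  1.3206] cam in tool [  70.8822   -0.4535 -141.3517]
[112.0324 -92.2973 288.3927] [  4.9386 160.3765 288.5824]
1.1 [0.4849 0.2729 0.2338] 30.900627039765677
1.2000000000000002 [0.5019 0.2677 0.2417] 24.737189871029592
1.3000000000000003 [0.5196 0.2623 0.2479] 16.814798451131168
1.4000000000000004 [0.5378 0.2567 0.2522] 7.2800463160339115
1.5000000000000004 [0.5563 0.251  0.2545] 4.586485635349608
1.6000000000000005 [0.5749 0.2453 0.2549] 17.116022327243545
1.7000000000000006 [0.5935 0.2396 0.2534] 31.26318747860845
1.8000000000000007 [0.6119 0.234  0.2499] 46.689708179800945
```

Call:
{"api": "drive_tool", "payload": {
  "deltas": [
    [[25,-20,0,-0.12],[50,-40,0,-0.24],[75,-60,0,-0.36],[100,-80,0,-0.48],[112,-92,0,-0.6]]
  ],
  "jaw": 70
}}

```text
t: 5.8
tcp_pos: [0.4791, 0.2742, 0.336]
tool_rot: [0.89, 0.456, 0.001, -0.0]
force: [0.1, -0.2, 0.3]
finger_gap: 0.818
gripper_force: 0.0
```

Call:
{"api": "drive_tool", "payload": {
  "deltas": [
    [[0,0,0,-0.12],[0,0,0,-0.24],[0,0,0,-0.36],[0,0,0,-0.48],[0,0,0,-0.6]]
  ]
}}

```text
t: 6.22
tcp_pos: [0.4771, 0.2717, 0.336]
tool_rot: [0.716, 0.698, -0.001, -0.0]
force: [-0.6, -0.1, -0.3]
finger_gap: 0.825
gripper_force: 0.0
```

Call:
{"api": "drive_tool", "payload": {
  "deltas": [
    [[0,0,20,-0.12],[0,0,40,-0.24],[0,0,60,-0.36],[0,0,80,-0.48],[0,0,100,-0.6]]
  ]
}}

```text
t: 6.63
tcp_pos: [0.4771, 0.2715, 0.2354]
tool_rot: [0.478, 0.879, -0.0, -0.0]
force: [-0.2, 0.1, 0.2]
finger_gap: 0.818
gripper_force: 0.0
```

Call:
{"api": "drive_tool", "payload": {
  "deltas": [
    [[0,0,20,-0.12],[0,0,40,-0.25],[0,0,65,-0.25],[0,0,75,-0.25],[0,0,75,-0.25]]
  ]
}}

```text
t: 7.05
tcp_pos: [0.4751, 0.2714, 0.159]
tool_rot: [0.367, 0.93, -0.002, -0.003]
force: [-0.9, -0.6, 0.1]
finger_gap: 0.817
gripper_force: 0.0
```

```bash
python3 - <<'E'
from h import *
import pickle
m=vision.camera_model("wrist"); a=vision.snapshot("wrist")[:,:,::-1]
pickle.dump(m,open("w4.pkl","wb")); s=manip.sense();print(s["tcp_pos"],s["tool_rot"],totool([.475,.274,.047],s))
# predicted pixels of grasp point (19mm behind tcp)
b=vision.snapshot("scene")[:,:,::-1]
d=np.zeros((600,800,3),np.uint8);d[:400,:640]=a;c=cv2.resize(b[150:230,340:440],None,fx=2.5,fy=2.5,interpolation=cv2.INTER_CUBIC);d[400:,:250]=c
cv2.imwrite("pics/z6.png",d)
E
```

```text
[0.4761716  0.27204221 0.16063766] [ 0.36675315  0.93031673 -0.00113155 -0.00127454] [  2.01724574   0.97711006 113.63845439]
```

View pics/z6.png

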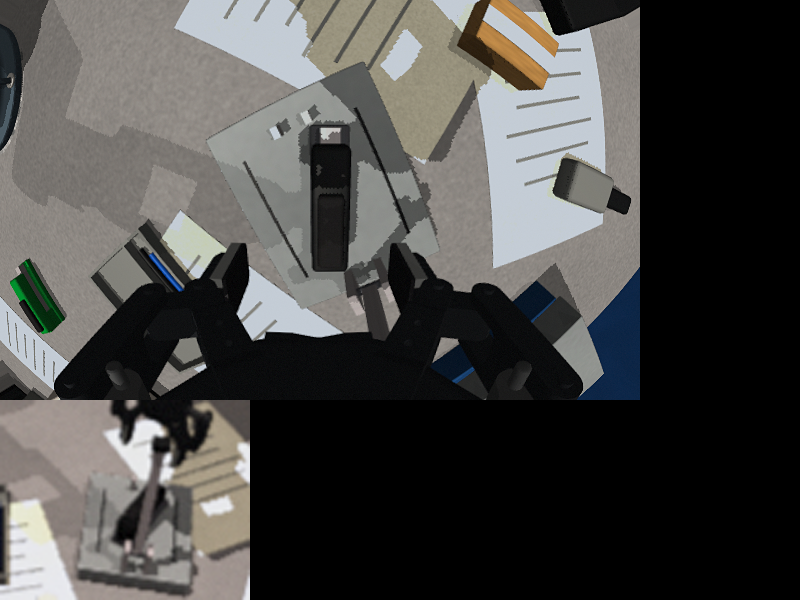

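The wrist view shows the stapler aligned with the tool, its top running from (331,145) to (330,270). It sits slightly right of the finger midline at 319.

```bash
python3 - <<'E'
from h import *
import pickle
np.set_printoptions(precision=4,suppress=True)
m=pickle.load(open("w4.pkl","rb"));s=manip.sense()
for uv,z in (((331,145),.083),((330,270),.083),((331,126),.05)):
    p=at_z(fish(m,uv),z);print(p,totool(p,s))
E
```

```text
[0.4467 0.3092 0.083 ] [47.1275  6.035  78.8839]
[0.519  0.2421 0.083 ] [-51.4662   6.3111  78.8762]
[0.4387 0.3181 0.05  ] [ 59.0824   7.1442 111.8846]
```

Call:
{"api": "drive_tool", "payload": {
  "deltas": [
    [[3,6,0,0],[3,6,30,0],[3,6,65,0],[3,6,100,0],[3,6,113,0]]
  ]
}}

```text
t: 7.57
tcp_pos: [0.4776, 0.2799, 0.0467]
tool_rot: [0.366, 0.931, -0.001, -0.001]
force: [-1.0, -0.6, -0.2]
finger_gap: 0.823
gripper_force: 0.0
```

Call:
{"api": "drive_tool", "payload": {
  "deltas": [
    [[0,0,0,0],[0,0,0,0],[0,0,0,0],[0,0,0,0],[0,0,0,0]]
  ],
  "jaw": 24,
  "force": 45
}}

```text
t: 7.98
tcp_pos: [0.48, 0.2805, 0.051]
tool_rot: [0.366, 0.931, 0.002, 0.002]
force: [0.2, 0.1, 4.4]
finger_gap: 0.341
gripper_force: 46.0
```

Call:
{"api": "drive_tool", "payload": {
  "deltas": [
    [[0,0,-15,0],[5,0,-40,0],[10,0,-70,0],[15,0,-100,0],[15,0,-100,0]]
  ]
}}

```text
t: 8.4
tcp_pos: [0.4702, 0.292, 0.155]
tool_rot: [0.365, 0.931, 0.004, 0.004]
force: [0.7, 0.1, -0.8]
finger_gap: 0.343
gripper_force: 45.7
```

```bash
python3 - <<'E'
from h import *
s=manip.sense();print(s["force"],s["finger_gap"],s["tcp_pos"],totool([.4596,0,.10],s))
E
```

```text
[ 0.66494637  0.11306755 -0.78573185] 0.34305035481320684 [0.47019932 0.29199888 0.1550242 ] [-190.58010862 -221.84039611   53.56694029]
```

Call:
{"api": "drive_tool", "payload": {
  "deltas": [
    [[-23,-27,0,0],[-46,-54,0,0],[-69,-81,0,0],[-92,-108,0,0],[-115,-135,0,0]]
  ]
}}

```text
t: 8.82
tcp_pos: [0.4592, 0.1115, 0.149]
tool_rot: [0.365, 0.931, 0.0, 0.0]
force: [0.8, -0.5, -1.3]
finger_gap: 0.34
gripper_force: 45.6
```

Call:
{"api": "drive_tool", "payload": {
  "deltas": [
    [[-23,-27,0,-0.12],[-46,-54,0,-0.24],[-69,-81,0,-0.36],[-76,-87,10,-0.48],[-76,-87,30,-0.6]]
  ]
}}

```text
t: 9.23
tcp_pos: [0.459, -0.0066, 0.1205]
tool_rot: [0.085, 0.996, -0.001, 0.004]
force: [0.7, 0.3, -2.0]
finger_gap: 0.342
gripper_force: 45.8
```

```bash
python3 - <<'E'
from h import *
import pickle
np.set_printoptions(precision=4,suppress=True)
m=vision.camera_model("wrist"); a=vision.snapshot("wrist")[:,:,::-1]; b=vision.snapshot("scene")[:,:,::-1]
pickle.dump(m,open("w5.pkl","wb")); s=manip.sense();print(s["tcp_pos"],s["tool_rot"],totool([.4596,0,.03],s))
d=np.zeros((600,640,3),np.uint8);d[:400]=a
d[400:,:320]=cv2.resize(b[170:235,275:379],(320,200),interpolation=cv2.INTER_CUBIC)
cv2.imwrite("pics/z7.png",d)
E
```

```text
[ 0.4544 -0.0034  0.1174] [ 0.0872  0.9962  0.0004 -0.0023] [-4.9065  4.1646 87.3429]
```

View pics/z7.png

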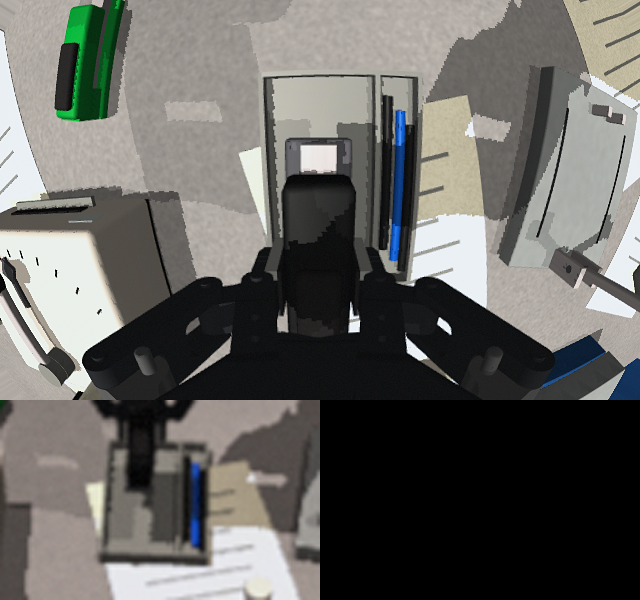

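Call:
{"api": "drive_tool", "payload": {
  "deltas": [
    [[-5,2,30,0],[-5,2,60,0],[-5,2,80,0],[-5,2,88,0],[-5,2,88,0]]
  ]
}}

```text
t: 9.75
tcp_pos: [0.4604, -0.0008, 0.0298]
tool_rot: [0.086, 0.996, 0.0, -0.002]
force: [-0.4, 0.4, -2.1]
finger_gap: 0.347
gripper_force: 45.6
```

Call:
{"api": "drive_tool", "payload": {
  "deltas": [
    [[0,0,3,0],[0,0,5,0],[0,0,5,0]]
  ]
}}

```text
t: 10.0
tcp_pos: [0.4621, -0.0015, 0.0267]
tool_rot: [0.086, 0.996, -0.0, 0.001]
force: [0.2, 0.5, -1.3]
finger_gap: 0.343
gripper_force: 45.6
```

Call:
{"api": "drive_tool", "payload": {
  "deltas": [
    [[0,0,1.5,0],[0,0,3,0],[0,0,3,0]]
  ]
}}

```text
t: 10.25
tcp_pos: [0.4621, -0.0016, 0.0249]
tool_rot: [0.086, 0.996, -0.0, 0.001]
force: [-1.2, 0.8, 13.3]
finger_gap: 0.344
gripper_force: 47.6
```

Call:
{"api": "drive_tool", "payload": {
  "deltas": [
    [[0,0,0,0],[0,0,0,0],[0,0,0,0],[0,0,-20,0],[0,0,-55,0]]
  ],
  "jaw": 50
}}

```text
t: 10.67
tcp_pos: [0.4593, -0.0012, 0.076]
tool_rot: [0.086, 0.996, 0.001, -0.004]
force: [0.7, 0.2, -0.2]
finger_gap: 0.58
gripper_force: 0.0
```

Call:
{"api": "drive_tool", "payload": {
  "deltas": [
    [[0,0,-40,0],[0,0,-80,0],[0,0,-120,0],[0,0,-160,0],[0,0,-200,0]]
  ]
}}

```text
t: 11.08
tcp_pos: [0.4606, -0.0013, 0.2799]
tool_rot: [0.086, 0.996, 0.0, -0.0]
force: [0.3, 0.0, -1.7]
finger_gap: 0.587
gripper_force: 0.0
```

```bash
python3 - <<'E'
from h import *
import pickle
np.set_printoptions(precision=4,suppress=True)
m=vision.camera_model("wrist"); a=vision.snapshot("wrist")[:,:,::-1]; b=vision.snapshot("scene")[:,:,::-1]
pickle.dump(m,open("w6.pkl","wb")); s=manip.sense();print(s["tcp_pos"],s["tool_rot"],s["q"])
d=np.zeros((600,640,3),np.uint8);d[:400]=a
d[400:,:320]=cv2.resize(b[170:235,275:379],(320,200),interpolation=cv2.INTER_CUBIC)
d[400:,320:]=cv2.resize(b[155:230,345:465],(320,200),interpolation=cv2.INTER_CUBIC)
cv2.imwrite("pics/z8.png",d)
E
```

```text
[ 0.4655 -0.0024  0.2842] [ 0.0857  0.9963 -0.0012  0.0075] [-0.246   0.2358  1.7588  0.      1.1318 -1.6452]
```

View pics/z8.png

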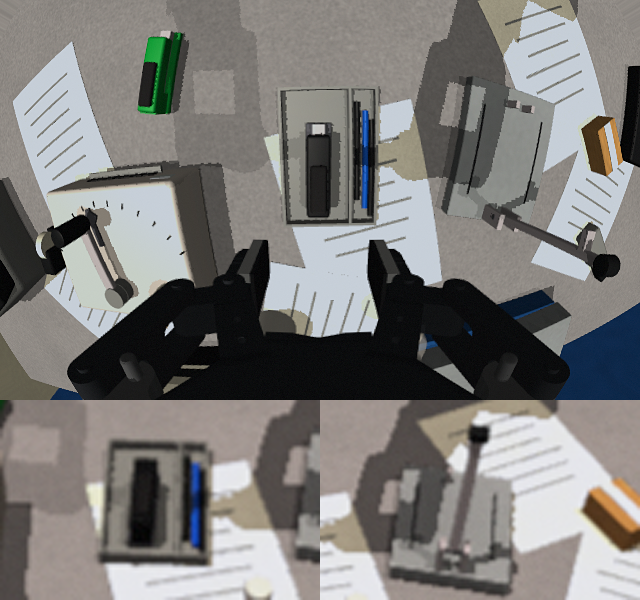

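The stapler stands upright in the wide bay, spanning (318,120) to (318,217) against bay columns 283–350, so it is well centred. The keeper grip appears at (605,266) in the wrist view and (405,168) in the scene view, so I'll triangulate it.

```bash
python3 - <<'E'
from h import *
import pickle
np.set_printoptions(precision=4,suppress=True)
m=pickle.load(open("w6.pkl","rb"))
# dark blob centroid in scene and wrist
b=vision.snapshot("scene");a=vision.snapshot("wrist")
def blob(im,x0,y0,w,h,th):
    g=im[y0:y0+h,x0:x0+w].max(2);n,l,st,c=cv2.connectedComponentsWithStats((g<th).astype(np.uint8));i=1+np.argmax(st[1:,4]);print(st[i],c[i]+[x0,y0]);return c[i]+[x0,y0]
s1=blob(b,395,158,20,16,50);w1=blob(a,588,250,40,35,50);m=vision.camera_model("wrist")
c1,d1=ray(vision.camera_model("scene"),s1);c2,d2=fish(m,w1)
A=np.c_[d1,-d2];t=np.linalg.lstsq(A,c2-c1,rcond=None)[0];p,q=c1+d1*t[0],c2+d2*t[1];print(p,q,np.linalg.norm(p-q))
h=np.array([.569,.247]);x=np.array([np.cos(-.297),np.sin(-.297)])
g=(p+q)/2;r=g[:2]-h;print("g",g,"along",r@x,"across",r@[-x[1],x[0]],"dist",np.hypot(r@x,g[2]-.06))
s=manip.sense();print(totool([g[0],g[1],g[2]-.017],s),s["tool_rot"])
E
```

```text
[ 6  7  7  6 36] [403.9722 167.6389]
[  0   0  32  29 668] [603.5015 261.8892]
[0.5456 0.2547 0.2515] [0.5472 0.2515 0.2485] 0.00463992553626792
g [0.5464 0.2531 0.25  ] along -0.023407696259235108 across -0.0007777620901984731 dist 0.19145025452493322
[-39.794  265.4301  45.9075] [ 0.0858  0.9963 -0.0003  0.0015]
```

Call:
{"api": "drive_tool", "payload": {
  "deltas": [
    [[0,0,-30,0],[-6,40,-40,0.06],[-12,80,-40,0.12],[-18,120,-40,0.126],[-24,160,-40,0.126]]
  ],
  "jaw": 70,
  "force": 25
}}

```text
t: 11.7
tcp_pos: [0.5116, 0.1533, 0.3156]
tool_rot: [0.149, 0.989, -0.001, -0.002]
force: [0.5, -0.7, -1.0]
finger_gap: 0.819
gripper_force: 0.0
```

```bash
python3 - <<'E'
from h import *
s=manip.sense();print(s["tcp_pos"],s["tool_rot"],totool([.546,.253,.235],s))
E
```

```text
[0.51160055 0.15327558 0.31560712] [ 1.49134703e-01  9.88814378e-01 -5.55683984e-04 -2.15813068e-03] [ -3.78736286 105.57430955  80.40840592]
```

Call:
{"api": "drive_tool", "payload": {
  "deltas": [
    [[-1,38,0,0],[-3,76,0,0],[-4,106,0,0],[-4,106,0,0],[-4,106,25,0]]
  ]
}}

```text
t: 12.12
tcp_pos: [0.5495, 0.2544, 0.2941]
tool_rot: [0.147, 0.989, 0.001, 0.003]
force: [0.4, 0.5, 0.6]
finger_gap: 0.82
gripper_force: 0.0
```

Call:
{"api": "drive_tool", "payload": {
  "deltas": [
    [[0,0,20,0],[0,0,40,0],[0,0,55,0],[0,0,55,0]]
  ]
}}

```text
t: 12.45
tcp_pos: [0.5434, 0.2506, 0.2318]
tool_rot: [0.149, 0.989, -0.003, -0.006]
force: [-0.7, -0.9, -0.2]
finger_gap: 0.82
gripper_force: 0.0
```

Call:
{"api": "drive_tool", "payload": {
  "deltas": [
    [[0,0,0,0],[0,0,0,0],[0,0,0,0],[0,0,0,0],[0,0,0,0]]
  ],
  "jaw": 18,
  "force": 25
}}

```text
t: 12.87
tcp_pos: [0.5486, 0.2538, 0.2392]
tool_rot: [0.149, 0.989, 0.002, 0.002]
force: [0.6, 5.0, -0.5]
finger_gap: 0.275
gripper_force: 30.0
```

```bash
python3 - <<'E'
from h import *
np.set_printoptions(precision=1,suppress=True)
s=manip.sense();p=s["tcp_pos"];print(p*1000,s["force"],s["gripper_force"],s["finger_gap"]*85.4)
x=np.array([np.cos(-.297),np.sin(-.297),0]);z=np.array([0,0,1.])
a0=1.45;g=lambda a:.195*(-x*np.cos(a)+z*np.sin(a))
for a in np.linspace(a0,0,16): print(round(a,2),totool(p+g(a)-g(a0),s))
E
```

```text
[548.6 253.8 239.2] [ 0.6  5.  -0.5] 29.968535900115967 23.499457623002762
1.45 [ 0. -0.  0.]
1.35 [18.6 -0.   3.1]
1.26 [36.8 -0.1  8. ]
1.16 [54.4 -0.2 14.6]
1.06 [71.3 -0.2 22.9]
0.97 [87.4 -0.3 32.8]
0.87 [102.4  -0.4  44.2]
0.77 [116.2  -0.5  57. ]
0.68 [128.7  -0.6  71.1]
0.58 [139.9  -0.7  86.3]
0.48 [149.5  -0.7 102.5]
0.39 [157.5  -0.8 119.6]
0.29 [163.8  -0.9 137.3]
0.19 [168.3  -1.  155.6]
0.1 [171.1  -1.1 174.3]
0.0 [172.1  -1.2 193.1]
```

Call:
{"api": "drive_tool", "payload": {
  "deltas": [
    [[18,0,3,0],[37,0,8,0],[54,0,15,0],[71,0,23,0],[87,0,33,0]]
  ]
}}

```text
t: 13.28
tcp_pos: [0.4666, 0.2797, 0.2083]
tool_rot: [0.149, 0.989, 0.003, 0.004]
force: [0.8, 4.2, 6.5]
finger_gap: 0.278
gripper_force: 32.2
```

Call:
{"api": "drive_tool", "payload": {
  "deltas": [
    [[15,0,11,0],[29,0,24,0],[41,0,38,0],[53,-1,53,0],[62,-1,69,0]]
  ]
}}

```text
t: 13.7
tcp_pos: [0.4055, 0.2988, 0.1383]
tool_rot: [0.149, 0.989, 0.004, 0.003]
force: [-3.5, 11.7, 7.7]
finger_gap: 0.272
gripper_force: 35.6
```

```bash
python3 - <<'E'
from h import *
np.set_printoptions(precision=1,suppress=True)
s=manip.sense();p=s["tcp_pos"];print(p*1000,s["force"],s["gripper_force"],s["finger_gap"]*85.4,totool([.3825,.3055,.041],s))
E
```

```text
[405.5 298.8 138.3] [-3.5 11.7  7.7] 35.63533544540405 23.217160434673158 [24.4 -1.3 97.2]
```

Call:
{"api": "drive_tool", "payload": {
  "deltas": [
    [[8,1,17,0],[14,1,35,0],[18,2,53,0],[21,2,70,0],[22,2,84,0]]
  ]
}}

```text
t: 14.12
tcp_pos: [0.3833, 0.3057, 0.0522]
tool_rot: [0.149, 0.989, 0.002, 0.0]
force: [-6.2, 10.7, 3.9]
finger_gap: 0.275
gripper_force: 37.1
```

Call:
{"api": "drive_tool", "payload": {
  "deltas": [
    [[0,0,4,0],[0,0,8,0],[0,0,11,0],[0,0,11,0]]
  ]
}}

```text
t: 14.45
tcp_pos: [0.3833, 0.3057, 0.0412]
tool_rot: [0.149, 0.989, 0.002, -0.0]
force: [-6.6, 12.2, 0.7]
finger_gap: 0.277
gripper_force: 36.6
```

Call:
{"api": "drive_tool", "payload": {
  "deltas": [
    [[0,1,3,0],[0,1,6,0],[0,1,6,0]]
  ]
}}

```text
t: 14.7
tcp_pos: [0.3835, 0.3058, 0.0385]
tool_rot: [0.149, 0.989, 0.001, -0.0]
force: [-9.2, 6.0, 27.5]
finger_gap: 0.274
gripper_force: 40.4
```

Firm resistance. I'll release, then probe the grip's top with closed fingers (0.071 expected when fully down).

Call:
{"api": "drive_tool", "payload": {
  "deltas": [
    [[0,0,-5,0],[0,0,-5,0],[0,0,-5,0],[0,0,-5,0]]
  ],
  "jaw": 50
}}

```text
t: 15.03
tcp_pos: [0.3851, 0.3044, 0.04]
tool_rot: [0.148, 0.989, 0.0, 0.0]
force: [0.4, 0.0, -0.8]
finger_gap: 0.585
gripper_force: 0.0
```

Call:
{"api": "drive_tool", "payload": {
  "deltas": [
    [[0,0,-25,0],[0,0,-60,0],[0,0,-60,0]]
  ]
}}

```text
t: 15.28
tcp_pos: [0.3873, 0.3055, 0.1035]
tool_rot: [0.148, 0.989, 0.002, 0.003]
force: [0.6, 0.7, 0.3]
finger_gap: 0.587
gripper_force: 0.0
```

Call:
{"api": "drive_tool", "payload": {
  "deltas": [
    [[0,0,0,0],[0,0,0,0],[0,0,0,0],[0,0,0,0],[0,0,0,0]]
  ],
  "jaw": 0
}}

```text
t: 15.7
tcp_pos: [0.3838, 0.3039, 0.0988]
tool_rot: [0.148, 0.989, -0.001, -0.001]
force: [1.0, -0.3, 0.3]
finger_gap: -0.001
gripper_force: 0.0
```

Call:
{"api": "drive_tool", "payload": {
  "deltas": [
    [[0,0,10,0],[0,0,18,0],[0,0,24,0],[0,0,24,0]]
  ]
}}

```text
t: 16.03
tcp_pos: [0.3833, 0.3037, 0.074]
tool_rot: [0.148, 0.989, -0.001, -0.002]
force: [-0.4, 0.7, 0.7]
finger_gap: -0.003
gripper_force: 0.0
```

Call:
{"api": "drive_tool", "payload": {
  "deltas": [
    [[0,0,2,0],[0,0,4,0],[0,0,6,0],[0,0,6,0]]
  ]
}}

```text
t: 16.37
tcp_pos: [0.3845, 0.3044, 0.0708]
tool_rot: [0.148, 0.989, 0.0, 0.0]
force: [-1.6, -1.3, 6.5]
finger_gap: -0.001
gripper_force: 3.7
```

Contact at 0.0708 means the keeper is fully down. Retreat.

Call:
{"api": "drive_tool", "payload": {
  "deltas": [
    [[0,0,-20,0],[0,0,-60,0],[0,0,-100,0],[0,0,-130,0],[0,0,-130,0]]
  ]
}}

```text
t: 16.78
tcp_pos: [0.3881, 0.3062, 0.2059]
tool_rot: [0.148, 0.989, 0.004, 0.006]
force: [-0.2, 0.4, 0.1]
finger_gap: 0.0
gripper_force: 0.0
```

Call:
{"api": "drive_tool", "payload": {
  "deltas": [
    [[0,0,0,0],[0,0,0,0],[0,0,0,0],[0,0,0,0],[0,0,0,0]]
  ]
}}

```text
t: 17.2
tcp_pos: [0.3837, 0.3038, 0.1985]
tool_rot: [0.148, 0.989, -0.001, -0.001]
force: [0.9, 0.3, -0.3]
finger_gap: -0.002
gripper_force: 0.0
```

```bash
python3 - <<'E'
from h import *
s=manip.sense();print(s["tcp_pos"],s["force"],s["t"]); print(manip.sign_off())
E
```

```text
[0.38368237 0.30384987 0.19847739] [ 0.92594817  0.34005007 -0.25300009] 17.2
the job is handed in; nothing more can be done
None
```

Handed in at 17.2 s (no verdict was returned): the stapler stands upright in the wide bay, the lever is within about 0.03 rad of the index by camera, and a fingertip probe found the keeper fully down (grip top at 0.0708 m, 0.071 expected).

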